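Lift the test tray out of its carton and load the reader

ROBOT

A 7-joint arm with a two-finger parallel gripper is mounted at the origin on the work surface. World frame = base frame: x ahead of the robot, y to its left, z up, the work surface at z = 0. Lengths are in mm, angles in rad, forces in N, time in s.
With the tool pointing down it reaches from about 425 to 925 mm from the base axis. Payload 6.8 kg.
Tool frame: the origin (TCP) lies at the centre of the arm's flange, where the gripper is bolted on; the fingertips stand 173 mm ahead of it and the grasp point (between the pads) lies 155 mm ahead of it; x points along the fingers, y is the direction in which the jaws open and shut, and the axes are right-handed (so a half turn about x gives the same grasp; the last joint's range is limited). The gripper opens to 85 mm and grips with 20 to 120 N. Pads are 22 mm wide; open, the fingers measure 114 mm over their backs; the gripper's body (76 mm by 85 mm) begins 54 mm behind the grasp point. The pads swing forward as they close: fully open they stand 13 mm farther back than shut.
Start: joints at [1.122, 0.477, 0.022, 1.555, -0.011, 1.109, -0.083], TCP at [225.619, -636.191, 404.708] pointing down, gripper open.
Joint ranges: [-2.96, 2.96], [-0.34, 2.1], [-1.41, 1.46], [0.24, 2.44], [-1.37, 4.51], [0.17, 1.92], [-2.96, 2.96]. Speed limits (rad/s): [2.39, 2.39, 3.14, 3.14, 3.14, 3.14, 3.14].

INTERFACE

Orientations are given as a unit quaternion [x, y, z, w].
In Python, from workcell import * gives the robot as it stands.
- The arm moves only by the tool step_arm, never from a script. Its argument "plan" is text: rows parted by semicolons, each of 7 numbers parted by spaces: the shift along the tool's x, y, z in cm, then the turn, a rotation vector about the tool's x, y, z in degrees, then the finger opening in cm, from 0 to 8.54. A call has 1 to 20 rows; each row is the pose to reach, as a shift and turn from the pose measured when the call began, along the tool's axes at that moment; what a row does not reach only later rows make up. A row lasts 1/10 s, in which the tool goes at most 50 mm and 8.59 degrees, less where a joint would pass 70% of its speed; a pose out of reach is approached as far as the arm can. A call with a gripper value outside its range is refused whole. The fingers move at their own pace and stop on an object; "grip_force" is the grip in N (left out, the last holds). Time passes only in rows, so rows that repeat a pose let the fingers close. It gives the time, the measured TCP pose, the force and the opening at its end, in the units of the state.
- get_state(): the state, without advancing time (a new reading comes with each control period).
- camera(name): name is "side" or "top" or "wrist"; returns a dict with "image" (480x640x3 uint8, blue, green, red), "mtx" (3x3 intrinsics, pixels), "rvec" (rotation vector, rad) and "tvec" (3), from world to camera coordinates, as OpenCV has them; the wrist camera has in their place "hand_eye" (4x4, takes a point from camera to tool coordinates, whose origin is the TCP and whose axes are the tool frame's). Camera axes: x right, y down, z forward; pixel columns grow to the right and rows downward; lengths in mm; the calibration is good to about 2 mm. A picture is of the moment at which its call begins: read the wrist's pose just before it. There is no depth.
- finish_job(): hands the job in, once; it reports no verdict.
The state is a dict: "time_s": time; "qpos": joint angles; "qd": joint speeds; "effort": joint torques, N m; "eef_pos": TCP position; "eef_rot": TCP orientation; "contact_force": force on the tool from outside, world axes, zero at the start; "moment": the same for the moment, N m; "grip_width": finger opening in mm.
Only numpy, scipy, OpenCV 4.12 (cv2) and the standard library are available. Lean on these libraries where they do the work, as an engineer would, in place of code of your own. Each camera call takes 0.05 s, during which the arm holds its last target. There are 200 camera calls.

TASK

Swing the carton's half-raised flap open past upright and leave it open. Then slide the steel lifter under the flat test tray, carry the tray out of the carton on it without touching the tray with the gripper, and set it down gently, flat and square inside the low rim of the reader's stage. Draw the lifter out, lay it flat on the bench and leave the small things standing about where they are.

Things in the scene. Friction and masses are not known exactly. Their poses are not given: they have to be found in the camera images.
- carton: Fixed brown cardboard carton, 110 deep (x) x 120 wide (y) x 50 high; floor 3 thick, walls 4 thick on the left (+y), right (-y) and back (+x); the front (-x) is open from the floor up. Origin: centre of its underside, on the bench; x points from the open front to the back wall.
- flap (a joint): Hinge of the carton's single flap: 0 = lying flat closed on the carton, 1.57 = upright, 2.1 = fully open (stop), leaning outward to the carton's left. Starts half raised, free edge up; a stiff fold that stays where it is left.
- flap_hinge (a point): Middle of the hinge line of the flap: it runs along the carton's x at the top of its left wall, 60 to the left of the carton's centre and 50 above the bench. The flap is a 4 thick cardboard panel, 108 along the hinge and 116 from hinge to free edge. Axes turn with the flap: -y points from the hinge to the free edge.
- flap_edge (a point): Middle of the flap's free edge, on the panel's underside, 116 from the hinge; axes as flap_hinge.
- tray: Loose flat white test tray, 90 deep (x) x 100 wide (y) x 22 high, 140 g, three grey cassettes fixed on it. Two runners along x, 6 wide and 12 high, under its left and right edges carry the 5 thick deck: the gap below it is 12 high, 88 wide, open at front and back. Origin: centre of its underside (bottom of the runners). Starts on the carton's floor, front (-x) to the carton's open front.
- lifter: Loose lifter (spatula), 160 g: flat steel blade 2.5 thick, 64 wide from x = 35 to its front edge at x = 130, with a 44 wide heel from x = -30 to 35. Black upright handle 32 (x) x 16 (y), up to 72 high, centred over the origin; a 12 high steel block braces it in front to x = 29. Origin: underside of the blade below the handle; x points along the blade to its front edge.
- stage: Fixed reader stage: grey slab 126 deep (x) x 132 wide (y), top 12 above the bench. A white rim stands 6 above it on left and right (inner faces 60 from the centre line) and back (inner face 53 behind the centre); the front (-x) is open. The white housing, 170 wide, 45 high, stands behind it, x = 63 to 163. Origin: centre of the slab's underside; x points from the open front to the housing.
- rack: Loose white block, 50 (x) x 130 (y) x 35 high, with a row of five tubes standing up to 96 high; leave alone. Origin: centre of its underside.
- dropper: Small loose white bottle, 30 diameter, 60 high; leave alone. Origin: centre of its underside.
- jar: Loose amber jar, 48 diameter, 55 high; leave alone. Origin: centre of its underside.
There are look-alikes about, which are no part of the job. Leave any purple look-alike of the lifter alone.

How it is judged (in metres and radians):
On the way, in this order (a step that is already met when the one before it is completed fails the run):
1. the carton's flap is open past upright (value of joint flap above 1.57 rad), for 0.2 s.
2. the tray rides level on the lifter, clear of the carton (contact force between tray and lifter above 0.4 N and horizontal distance between tray and carton above 0.1 m and height (world z) of tray above 0.008 m and angle between tray's own z axis and vertical below 0.3 rad), for 0.2 s.
At the end, for the whole second after the job is handed in: Flap past upright (1.57 rad); tray at rest flat on the stage inside its rim (centre within 13 mm sideways, 25 mm in front to 12 mm behind the stage centre, square within 0.2 rad, tilt under 0.04); lifter at rest flat on the bench (within 4 mm, tilt under 0.04), clear of the tray (value of joint flap above 1.57 rad and x of tray in the frame of stage between -0.025 and 0.012 m and y of tray in the frame of stage between -0.013 and 0.013 m and z of tray in the frame of stage between 0.009 and 0.0145 m and angle between the x axis of tray and the x axis of stage, either way round below 0.2 rad and angle between each of tray, lifter's own z axis and vertical below 0.04 rad and linear speed of each of tray, lifter below 0.02 m/s and contact force between tray and lifter below 0.05 N and height (world z) of lifter below 0.004 m); the robot touches nothing.
It fails at once if the gripper's fingers touch the tray (contact force between the fingers and tray above 0.5 N).
It fails at once if the tray is tipped (angle between tray's own z axis and vertical above 0.5 rad).
It fails at once if the tray is dropped or flung (faster than 0.9 m/s) (linear speed of tray above 0.9 m/s).
It fails at once if the tray is set down hard (over 40 N on the stage) (contact force between tray and stage above 40 N).
It fails at once if the rack, dropper or jar is shifted over 30 mm or tipped (distance of any of rack, dropper, jar from where it was at the start of the episode above 0.03 m or angle between any of rack, dropper, jar's own z axis and vertical above 0.4 rad).
It also fails if it takes over 72 s, if anything falls off the work surface, if the arm or the gripper's body presses on something with over 40 N, if the wrist force passes 120 N, or if a joint passes its speed limit or range.

## Working session

There is one attempt and no reset: what is moved stays moved. The work goes in short steps, Python scripts to look and compute and a tool call to move; the robot and the scene stay as the last step left them, time stands still between calls to the robot, and variables do not carry over. Pictures are saved under pics/ and viewed, about 8 in all and at most 12, crops included, and the job is handed in when it is done.

Besides the shell and the picture viewer there is one more tool, called after "Request:" as a command line: name --argument value ..., lists and objects as JSON in quotes. step_arm: Moves the arm, as the interface text tells. Its arguments: {"type":"object","properties":{"plan":{"type":"string"},"grip_force":{"type":"number"}},"required":["plan"]}

```bash
ls; mkdir -p pics
cat > h.py <<'E'
import numpy as np, cv2, json
from scipy.spatial.transform import Rotation as R
from workcell import *
def snap(n,fn=None):
    s=get_state(); c=camera(n)
    if 'rvec' in c:
        Rm=cv2.Rodrigues(np.array(c['rvec'],float))[0]; t=np.array(c['tvec'],float).ravel()
        c['Rwc']=Rm.T; c['o']=-Rm.T@t
    else:
        T=np.eye(4);T[:3,:3]=R.from_quat(s['eef_rot']).as_matrix();T[:3,3]=s['eef_pos']
        M=T@np.array(c['hand_eye']); c['Rwc']=M[:3,:3]; c['o']=M[:3,3]
    if fn: cv2.imwrite('pics/'+fn,c['image'])
    return c
def ray(c,uv):
    d=c['Rwc']@np.linalg.inv(np.array(c['mtx'],float))@np.array([uv[0],uv[1],1.]); return c['o'],d
def onz(c,uv,z):
    o,d=ray(c,uv); return o+d*(z-o[2])/d[2]
def tri(c1,p1,c2,p2):
    o1,d1=ray(c1,p1);o2,d2=ray(c2,p2);d1=d1/np.linalg.norm(d1);d2=d2/np.linalg.norm(d2)
    k=np.linalg.lstsq(np.array([d1,-d2]).T,o2-o1,rcond=None)[0]
    a=o1+k[0]*d1;b=o2+k[1]*d2; return (a+b)/2,np.linalg.norm(a-b)
def proj(c,P):
    q=np.array(c['mtx'])@(c['Rwc'].T@(np.array(P,float)-c['o'])); return q[:2]/q[2]
E
python3 - <<'E'
from h import *
s=get_state();print({k:np.round(v,3).tolist() for k,v in s.items()})
for n in('top','side'):
    c=snap(n,n+'0.png');print(n,c['o'].round(),np.array(c['mtx']).round(1).tolist())
E
```

```text
pics
{'time_s': 0.0, 'qpos': [1.122, 0.478, 0.022, 1.556, -0.012, 1.109, -0.083], 'qd': [-0.002, 0.0, -0.002, -0.0, 0.002, 0.001, 0.0], 'effort': [-0.001, -59.644, 1.607, -28.119, 0.012, 0.009, 0.0], 'eef_pos': [225.526, -635.937, 403.736], 'eef_rot': [-0.697, -0.121, 0.697, -0.119], 'contact_force': [-0.075, 0.098, 0.461], 'moment': [0.021, -0.033, -0.017], 'grip_width': 85.392}
top [ 432.   29. 1069.] [[512.5, 0.0, 318.9], [0.0, 512.5, 232.6], [0.0, 0.0, 1.0]]
side [473. 732. 651.] [[563.2, 0.0, 313.3], [0.0, 563.2, 238.2], [0.0, 0.0, 1.0]]
```

View pics/top0.png

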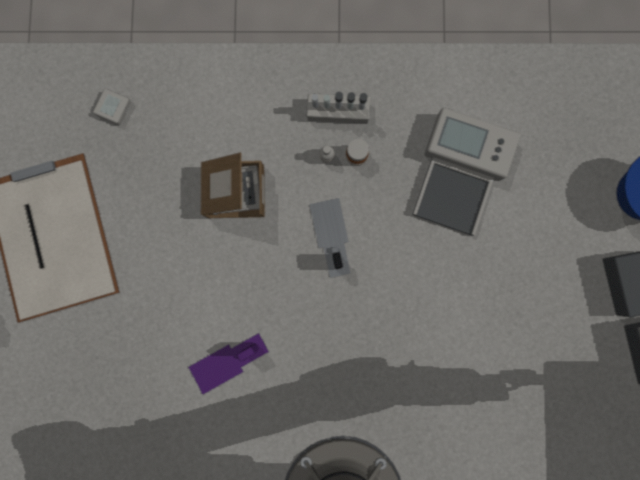

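View pics/side0.png

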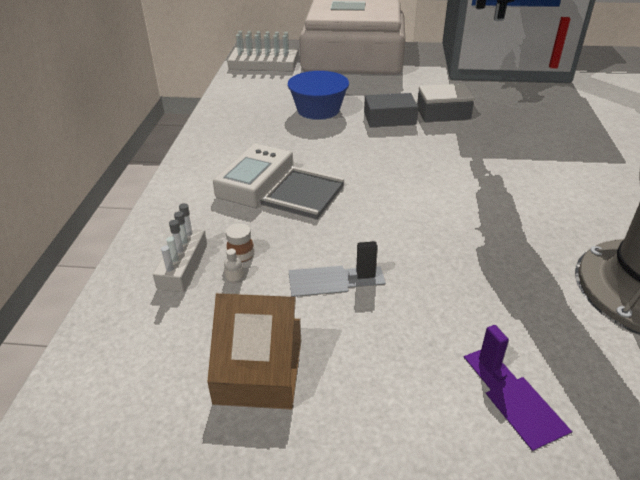

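The top view shows the carton at (233,188) with its front facing down and its flap half raised on the left. The steel lifter is at (330,235) with its black handle at (337,262), and the stage is at (453,198) with the housing above it. The rack (338,107), dropper (327,153) and jar (357,152) are also there. The purple look-alike is at (230,362). The grey and black lifter fits the description and the purple one doesn't. Next I'll make one enlarged crop and take colour-based measurements.

Run:
```python
import cv2,numpy as np
a=cv2.imread('pics/top0.png');b=cv2.imread('pics/side0.png')
A=cv2.resize(a[85:285,190:350],None,fx=3,fy=3,interpolation=cv2.INTER_CUBIC)[:600]  # 480x600
B=cv2.resize(a[95:245,405:525],None,fx=2.6,fy=2.6,interpolation=cv2.INTER_CUBIC)
can=np.zeros((600,800,3),np.uint8);can[:A.shape[0],:480]=A;can[:B.shape[0],484:484+B.shape[1]]=B[:, :316]
cv2.imwrite('pics/crop1.png',np.clip(can*1.5,0,255).astype(np.uint8))
C=cv2.resize(b[150:410,150:400],None,fx=2.3,fy=2.3,interpolation=cv2.INTER_CUBIC)
cv2.imwrite('pics/crop2.png',np.clip(C*1.2,0,255).astype(np.uint8));print(C.shape)
```

```text
(598, 575, 3)
```

View pics/crop1.png

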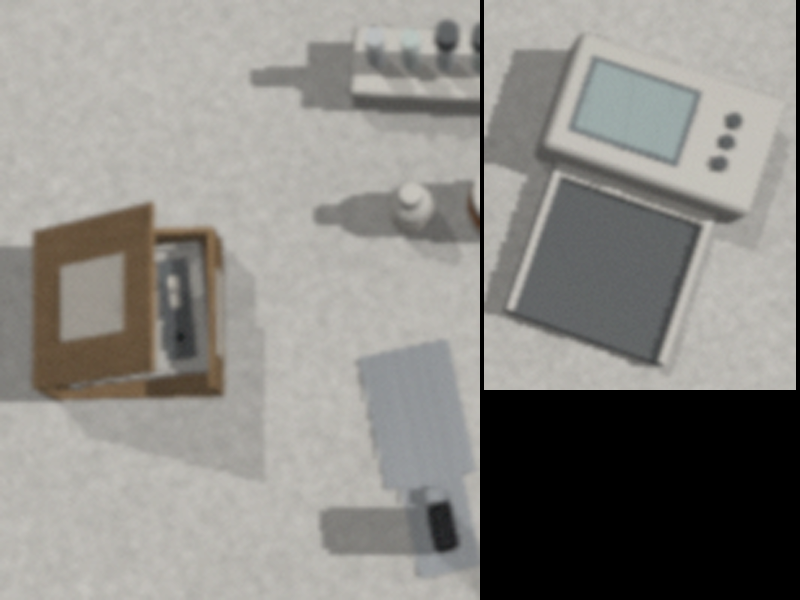

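View pics/crop2.png

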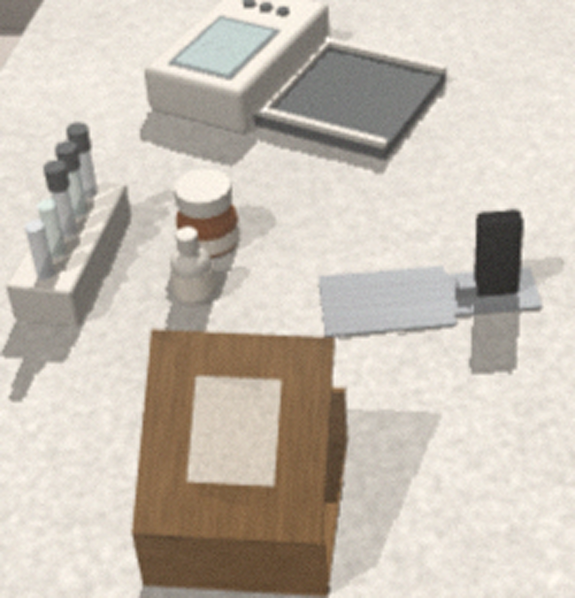

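Run:
```python
from h import *
t=snap('top');s=snap('side')
a=lambda p:(190+p[0]/3,85+p[1]/3)
b=lambda p:(150+p[0]/2.3,150+p[1]/2.3)
for n,p,q in [('freeB',(152,203),(152,330)),('freeF',(155,373),(335,338)),('hinB',(33,232),(135,533)),('hinF',(33,388),(328,540)),
  ('handleTop far',(434,502),(478,213)),('handleTop near',(442,550),(520,212)),('bladeTipL',(359,358),(332,333)),('bladeTipR',(445,341),(320,277))]:
    P,e=tri(t,a(p),s,b(q));print(n,P.round(1),round(e,1))
print('cartonBR',onz(t,a((214,230)),50).round(1),'FR',onz(t,a((218,380)),50).round(1))
for p in[(359,358),(445,341),(472,470),(387,490),(417,577),(478,565)]: print('blade',onz(t,a(p),2.5).round(1))
im=t['image'].astype(int)
# stage dark surface
m=((im.max(2)<105)).astype(np.uint8); m[:,:405]=0;m[:,520:]=0;m[:160]=0;m[250:]=0
m=cv2.morphologyEx(m,cv2.MORPH_OPEN,np.ones((5,5)))
c=max(cv2.findContours(m,0,1)[0],key=cv2.contourArea);r=cv2.minAreaRect(c);print(r)
for p in cv2.boxPoints(r):print('stage',onz(t,p,12).round(1))
# handle black blob
m=((im.max(2)<45)).astype(np.uint8);m[:,:315]=0;m[:,360:]=0;m[:230]=0;m[290:]=0
c=max(cv2.findContours(m,0,1)[0],key=cv2.contourArea);print('h',cv2.minAreaRect(c))
```

```text
freeB [672.9 199.9 120.9] 2.2
freeF [564.9 195.5 119.9] 2.2
hinB [669.2 292.6  51.7] 0.6
hinF [560.9 288.5  54.3] 2.5
handleTop far [488.4  20.1  78.3] 3.0
handleTop near [458.4  14.7  76.9] 4.5
bladeTipL [590.4  72.7   3.4] 2.3
bladeTipR [605.5  12.6   2. ] 2.5
cartonBR [671.3 170.   50. ] FR [569.  165.2  50. ]
blade [591.7  72.7   2.5]
blade [604.1  12.6   2.5]
blade [513.6  -6.8   2.5]
blade [499.2  52.2   2.5]
blade [439.1  30.8   2.5]
blade [447.8 -11.3   2.5]
((458.78961181640625, 196.88914489746094), (70.02523040771484, 70.29430389404297), 19.653823852539062)
stage [ 562.7 -144.1   12. ]
stage [ 702.7 -194.4   12. ]
stage [ 653.4 -330.2   12. ]
stage [ 515.  -278.8   12. ]
h ((336.8529357910156, 260.4118347167969), (15.279744148254395, 7.276068687438965), 75.96376037597656)
```

```bash
cat >> h.py <<'E'
def down(yaw,tilt=0):
    # tool x down, tool y along world yaw+90deg; tilt>0 leans flange forward (+x of yaw frame)
    x=np.array([0,0,-1.]);y=np.array([-np.sin(yaw),np.cos(yaw),0]);z=np.cross(x,y)
    M=np.array([x,y,z]).T
    return R.from_matrix(M)*R.from_euler('y',0) if tilt==0 else R.from_rotvec(tilt*np.array([-np.sin(yaw),np.cos(yaw),0]))*R.from_matrix(M)
def rows(wps,L,start=None):
    """wps: (x,y,z of point L mm ahead of TCP, yaw, opening cm, nrows)"""
    s=get_state(); R0=R.from_quat(s['eef_rot']);p0=np.array(s['eef_pos'])
    pt=p0+R0.apply([L,0,0]); Rp=R0; out=[]
    print('t',s['time_s'],'pt',pt.round(1),'F',np.round(s['contact_force'],1),'grip',round(s['grip_width'],1))
    y0=R0.apply([0,1,0]); print('tool x',R0.apply([1,0,0]).round(4),'y',y0.round(4))
    for w in wps:
        T=np.array(w[:3],float); 
        Rt=down(w[3]); 
        if (Rt.apply([0,1,0])@y0)<0: Rt=Rt*R.from_euler('x',np.pi)
        from scipy.spatial.transform import Slerp
        sl=Slerp([0,1],R.concatenate([Rp,Rt]))
        for i in range(1,w[5]+1):
            f=i/w[5];q=sl(f);p=pt+(T-pt)*f
            d=R0.inv().apply(p-q.apply([L,0,0])-p0)/10; rv=np.degrees((R0.inv()*q).as_rotvec())
            out.append(' '.join('%g'%v for v in [*d.round(2),*rv.round(1),w[4]]))
        pt,Rp=T,Rt
    print(len(out));
    for k in range(0,len(out),20): print('; '.join(out[k:k+20]))
E
python3 - <<'E'
from h import *
c=lambda p:(405+(p[0]-484)/2.6,95+p[1]/2.6)
t=snap('top')
for p,z in [((558,178),12),((703,228),12),((660,362),0),((510,312),0),((548,176),18),((712,222),18),((508,306),18),((668,366),18)]: print(onz(t,c(p),z).round(1))
rows([(619,155,230,.21,0,19)],173)
E
```

```text
[ 678.3 -185.4   12. ]
[ 638.2 -300.3   12. ]
[ 531.6 -267.6    0. ]
[ 571.  -148.2    0. ]
[ 678.5 -176.3   18. ]
[ 641.9 -305.6   18. ]
[ 573.5 -143.7   18. ]
[ 526.8 -268.8   18. ]
t 0.25 pt [ 225.5 -635.9  231.2] F [0.1 0.2 0.7] grip 85.3
tool x [-3.e-04  8.e-04 -1.e+00] y [ 3.342e-01 -9.425e-01 -9.000e-04]
19
0.01 -3.23 -3.34 0.4 0 0 0; 0.02 -6.46 -6.69 0.8 0 0 0; 0.03 -9.7 -10.03 1.2 0 0 0; 0.04 -12.93 -13.37 1.6 0 0 0; 0.05 -16.16 -16.71 2 0 0 0; 0.06 -19.39 -20.06 2.4 0 0 0; 0.07 -22.63 -23.4 2.8 0 0 0; 0.07 -25.86 -26.74 3.2 0 0 0; 0.08 -29.09 -30.09 3.5 0 0 0; 0.09 -32.32 -33.43 3.9 0 0 0; 0.1 -35.55 -36.77 4.3 0 0 0; 0.11 -38.79 -40.11 4.7 0 0 0; 0.12 -42.02 -43.46 5.1 0 0 0; 0.13 -45.25 -46.8 5.5 0 0 0; 0.14 -48.48 -50.14 5.9 0 0 0; 0.15 -51.72 -53.49 6.3 0 0 0; 0.16 -54.95 -56.83 6.7 0 0 0; 0.17 -58.18 -60.17 7.1 0 0 0; 0.18 -61.41 -63.51 7.5 0 0 0
```

Request:
step_arm --plan "0 -61.4 -63.5 7.5 0 0 0;0 -61.4 -63.5 7.5 0 0 0;0 -61.4 -63.5 7.5 0 0 0;0 -61.4 -63.5 7.5 0 0 0;0 -61.4 -63.5 7.5 0 0 0;0 -61.4 -63.5 7.5 0 0 0;0 -61.4 -63.5 7.5 0 0 0;0 -61.4 -63.5 7.5 0 0 0;0 -61.4 -63.5 7.5 0 0 0;0 -61.4 -63.5 7.5 0 0 0;0 -61.4 -63.5 7.5 0 0 0;0 -61.4 -63.5 7.5 0 0 0;0 -61.4 -63.5 7.5 0 0 0;0 -61.4 -63.5 7.5 0 0 0;0 -61.4 -63.5 7.5 0 0 0;0 -61.4 -63.5 7.5 0 0 0;0 -61.4 -63.5 7.5 0 0 0;0 -61.4 -63.5 7.5 0 0 0;0 -61.4 -63.5 7.5 0 0 0;0 -61.4 -63.5 7.5 0 0 0"

```text
time_s: 2.25
eef_pos: [618.8, 155.4, 404.2]
eef_rot: [-0.703, -0.075, 0.704, -0.074]
contact_force: [0.3, -0.7, -1.0]
grip_width: -0.2
```

Run:
```python
from h import *
rows([(619,155,95,.21,0,4),(621,222,120,.21,0,5),(621,275,136,.21,0,5),(621,308,124,.21,0,4),(621,308,124,.21,0,1)],173)
print(get_state()['qpos'])
```

```text
t 2.25 pt [618.6 155.5 231.2] F [ 0.3 -0.7 -1. ] grip -0.2
tool x [-1.2e-03  5.0e-04 -1.0e+00] y [ 2.098e-01 -9.778e-01 -7.000e-04]
19
3.4 0.01 -0.01 0 0 0 0; 6.81 0.03 -0.01 0 0 0 0; 10.21 0.04 -0.02 0.1 0 0 0; 13.62 0.05 -0.03 0.1 0.1 0 0; 13.12 -1.25 -0.35 0.1 0.1 0 0; 12.62 -2.55 -0.67 0.1 0.1 0 0; 12.12 -3.85 -0.99 0.1 0.1 0 0; 11.62 -5.15 -1.31 0.1 0.1 0 0; 11.12 -6.46 -1.63 0.1 0.1 0 0; 10.8 -7.49 -1.85 0.1 0.1 0 0; 10.48 -8.53 -2.07 0.1 0.1 0 0; 10.16 -9.57 -2.29 0.1 0.1 0 0; 9.84 -10.6 -2.51 0.1 0.1 0 0; 9.52 -11.64 -2.74 0.1 0.1 0 0; 9.83 -12.45 -2.91 0.1 0.1 0 0; 10.13 -13.25 -3.08 0.1 0.1 0 0; 10.43 -14.06 -3.26 0.1 0.1 0 0; 10.73 -14.87 -3.43 0.1 0.1 0 0; 10.73 -14.87 -3.43 0.1 0.1 0 0
[-0.07332125  0.44373632 -0.36797362  1.62889869  0.17294021  1.10226872
 -1.84672243]
```

Request:
step_arm --plan "4 0 0 0 0 0 0; 8 0 0 0 0 0 0; 12 0 0 0 0 0 0; 13.6 0 0 0 0 0 0; 13.6 0 0 0 0 0 0; 13.1 -1.25 -0.35 0 0 0 0; 12.6 -2.55 -0.67 0 0 0 0; 12.1 -3.85 -1 0 0 0 0; 11.6 -5.15 -1.3 0 0 0 0; 11.1 -6.45 -1.6 0 0 0 0; 10.8 -7.5 -1.85 0 0 0 0; 10.5 -8.5 -2.05 0 0 0 0; 10.2 -9.6 -2.3 0 0 0 0; 9.8 -10.6 -2.5 0 0 0 0; 9.5 -11.6 -2.7 0 0 0 0; 9.8 -12.4 -2.9 0 0 0 0; 10.1 -13.2 -3.1 0 0 0 0; 10.4 -14.1 -3.25 0 0 0 0; 10.7 -14.9 -3.4 0 0 0 0; 10.7 -14.9 -3.4 0 0 0 0"

```text
time_s: 4.25
eef_pos: [619.9, 309.9, 296.4]
eef_rot: [-0.702, -0.076, 0.704, -0.075]
contact_force: [0.6, -0.7, 0.4]
grip_width: -0.0
```

Run:
```python
from h import *
s=snap('side','s1.png');t=snap('top','t1.png')
A=t['image'][120:260,150:310];B=s['image'][190:420,150:350]
A=cv2.resize(A,None,fx=2.4,fy=2.4);B=cv2.resize(B,None,fx=2,fy=2)
can=np.zeros((600,800,3),np.uint8);can[:A.shape[0],:A.shape[1]]=A;can[:B.shape[0],400:800]=B;cv2.imwrite('pics/v1.png',can)
rows([(621,285,124,.21,0,2),(618,250,280,.21,8.5,5)],173)
```

```text
t 4.35 pt [620.2 308.4 123.9] F [0.3 0.1 0.1] grip -0.0
tool x [-1.8e-03  1.0e-04 -1.0e+00] y [ 2.101e-01 -9.777e-01 -5.000e-04]
7
-0 1.15 0.22 0 0 0 0; -0.01 2.3 0.44 0.1 0.1 0 0; -3.13 2.97 0.65 0.1 0.1 0 8.5; -6.25 3.64 0.86 0.1 0.1 0 8.5; -9.37 4.31 1.08 0.1 0.1 0 8.5; -12.49 4.98 1.29 0.1 0.1 0 8.5; -15.61 5.65 1.5 0.1 0.1 0 8.5
```

View pics/v1.png

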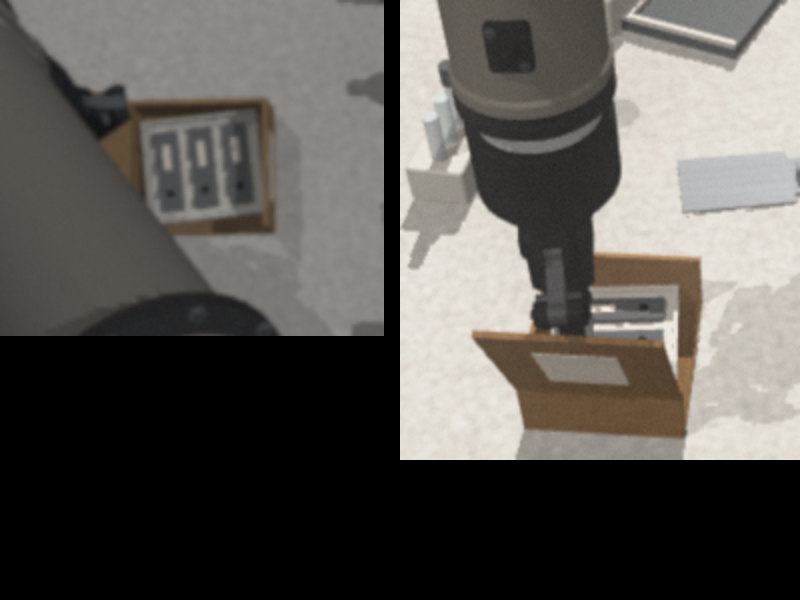

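The flap now leans outward past upright, and the tray is visible inside, slightly turned in the carton. I'll back off and look at the tray from above with the wrist camera.

Request:
step_arm --plan "0 2.3 0.4 0 0 0 0; 0 4 0.6 0 0 0 0; -5 6 1 0 0 0 8.5;-10 8 1.3 0 0 0 8.5;-15 8 1.5 0 0 0 8.5;-17 8 1.5 0 0 0 8.5;-17 8 1.5 0 0 0 8.5"

```text
time_s: 5.05
eef_pos: [623.9, 226.0, 473.0]
eef_rot: [0.706, 0.075, -0.701, 0.073]
contact_force: [0.9, -0.2, -0.2]
grip_width: 72.2
```

Run:
```python
from h import *
print(np.array(snap('wrist')['hand_eye']).round(2).tolist())
w=snap('wrist','w1.png');print(w['o'].round())
for P in [(617,231,25),(473,17,72),(600,-230,12)]: print(proj(w,P))
```

```text
[[-0.0, -0.27, 0.96, 29.76], [1.0, 0.0, 0.0, 0.23], [-0.0, 0.96, 0.27, -68.59], [0.0, 0.0, 0.0, 1.0]]
[691. 240. 440.]
[318.39219928 206.54261791]
[474.46045917 373.51977162]
[676.40099929 293.97792119]
```

View pics/w1.png

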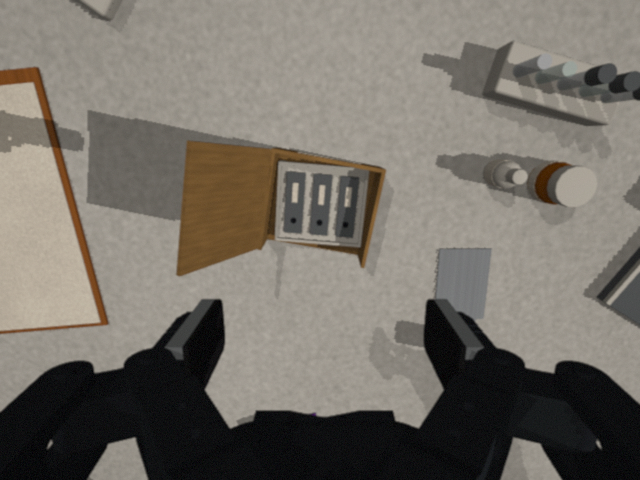

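Run:
```python
from h import *
w=snap('wrist');t=snap('top');
im=w['image'];hsv=cv2.cvtColor(im,cv2.COLOR_BGR2HSV)
m=((hsv[...,1]<50)).astype(np.uint8)
z=np.zeros_like(m);cv2.fillPoly(z,[np.array([(273,156),(382,166),(366,256),(266,244)])],1)
m=cv2.morphologyEx(m&z,cv2.MORPH_OPEN,np.ones((3,3)))
c=max(cv2.findContours(m,0,1)[0],key=cv2.contourArea);h=cv2.convexHull(c)
q=cv2.approxPolyDP(h,6,True)[:,0];print(q.tolist())
P=np.array([onz(w,p,20) for p in q]);print(P.round(1).tolist())
W=np.array([onz(w,p[0],20)[:2] for p in h],np.float32);r=cv2.minAreaRect(W);print('wrist rect',r)
cv2.imwrite('pics/m.png',m*255)
# same tray in top view
im=t['image'];hsv=cv2.cvtColor(im,cv2.COLOR_BGR2HSV);m=((hsv[...,1]<50)).astype(np.uint8)
z=np.zeros_like(m)
poly=np.array([proj(t,p) for p in [(670,290,20),(672,174,20),(560,169,20),(558,286,20)]]).astype(int);cv2.fillPoly(z,[poly],1)
m=cv2.morphologyEx(m&z,cv2.MORPH_OPEN,np.ones((3,3)))
cs=cv2.findContours(m,0,1)[0]
if cs:
  h=cv2.convexHull(max(cs,key=cv2.contourArea));W=np.array([onz(t,p[0],20)[:2] for p in h],np.float32);print('top rect',cv2.minAreaRect(W))
# carton top rim outer corners, wrist, z=50
for n,p in [('BL',(273,150)),('BR',(384,169)),('FR',(364,266)),('FL',(263,248))]: print(n,onz(w,p,50).round(1))
# lifter blade in wrist
for p in [(437,249),(490,249),(485,318)]: print('bl',onz(w,p,2.5).round(1))
```

```text
[[279, 159], [367, 169], [359, 245], [337, 253], [266, 244]]
[[657.4, 283.7, 20.0], [667.2, 186.1, 20.0], [579.8, 174.1, 20.0], [564.7, 197.3, 20.0], [558.1, 281.4, 20.0]]
wrist rect ((613.399658203125, 231.29690551757812), (102.86209869384766, 110.27139282226562), 4.917350769042969)
top rect ((615.583251953125, 234.36973571777344), (112.5479965209961, 109.13424682617188), 1.2175928354263306)
BL [667.3 288.1  50. ]
BR [672.5 172.8  50. ]
FR [565.2 167.7  50. ]
FL [562.4 280.9  50. ]
bl [590.2  76.3   2.5]
bl [603.9  12.5   2.5]
bl [513.3 -12.    2.5]
```

Run:
```python
from h import *
rows([(595,-225,318,.21,8.5,1)],155)
```

```text
t 5.25 pt [622.2 226.  310.3] F [ 0.  -0.3  0.3] grip 85.2
tool x [-0.004  -0.0012 -1.    ] y [ 2.094e-01 -9.778e-01  3.000e-04]
1
-0.7 43.53 12.17 0.1 0.2 -0 8.5
```

Request:
step_arm --plan "0 43.5 12.2 0 0 0 8.5;0 43.5 12.2 0 0 0 8.5;0 43.5 12.2 0 0 0 8.5;0 43.5 12.2 0 0 0 8.5;0 43.5 12.2 0 0 0 8.5;0 43.5 12.2 0 0 0 8.5;0 43.5 12.2 0 0 0 8.5;0 43.5 12.2 0 0 0 8.5;0 43.5 12.2 0 0 0 8.5;0 43.5 12.2 0 0 0 8.5;0 43.5 12.2 0 0 0 8.5;0 43.5 12.2 0 0 0 8.5"

```text
time_s: 6.45
eef_pos: [594.7, -223.3, 464.8]
eef_rot: [-0.701, -0.075, 0.705, -0.075]
contact_force: [-1.2, 0.6, 0.8]
grip_width: 84.9
```

Run:
```python
from h import *
w=snap('wrist','w2.png')
cv2.imwrite('pics/w2c.png',cv2.resize(w['image'][60:340,120:520],None,fx=2,fy=2,interpolation=cv2.INTER_CUBIC))
np.savez('w2.npz',Rwc=w['Rwc'],o=w['o'],mtx=w['mtx'])
rows([(471,16,150,.21,8.5,1),(471,16,52,.21,8.5,1)],155)
```

```text
t 6.5 pt [ 594.1 -222.7  310.2] F [0.2 1.2 0.9] grip 85.0
tool x [-5.2e-03  3.0e-04 -1.0e+00] y [ 0.2121 -0.9772 -0.0013]
2
16.09 -25.94 6.96 0.2 0.3 0.1 8.5; 25.89 -25.92 6.92 0.2 0.3 0.1 8.5
```

View pics/w2c.png

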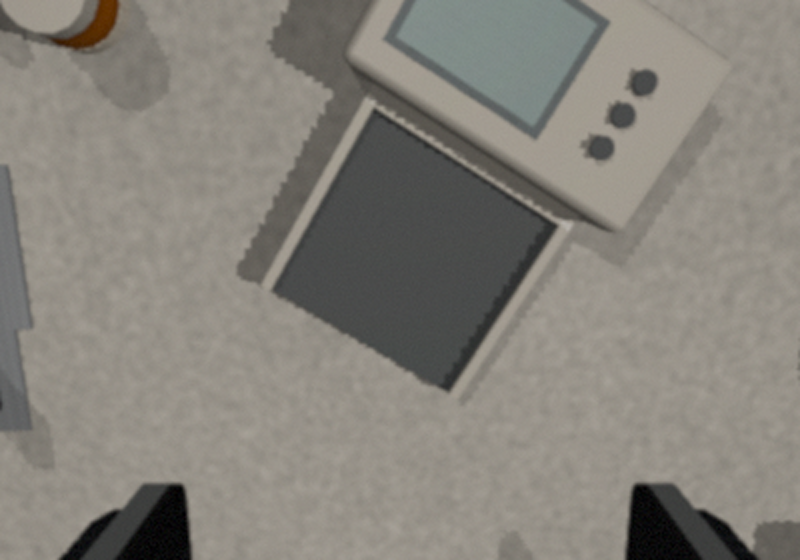

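Run:
```python
from h import *
w=dict(np.load('w2.npz'))
f=lambda p,z=12:onz(w,(120+p[0]/2,60+p[1]/2),z)[:2]
BL,BR,FL,FR=f((375,110)),f((555,225)),f((272,292)),f((447,390))
print(BL,BR,FL,FR)
for a,b in((FL,BL),(FR,BR)): print('yaw',np.arctan2(*(b-a)[::-1]),np.linalg.norm(b-a))
for a,b in((BR,BL),(FR,FL)): print('yaw',np.arctan2(*(b-a)[::-1])-np.pi/2,np.linalg.norm(b-a))
F=(FL+FR)/2;B=(BL+BR)/2;u=(B-F)/np.linalg.norm(B-F);print('u',np.arctan2(u[1],u[0]),'c from F',F+63*u,'c from B',B-53*u)
# rim-top outer corners
for n,p in(('oFL',(262,290)),('oBL',(368,100)),('oBR',(572,226)),('oFR',(455,398))):print(n,f(p,18))
```

```text
[ 678.4645747  -186.60460994] [ 639.78884468 -298.0958155 ] [ 568.1489232  -148.22666085] [ 531.53059003 -260.69641077]
yaw -0.3347957685828986 116.80072749268028
yaw -0.33262875737725445 114.53630504890553
yaw -0.33390590485660354 118.0089022411692
yaw -0.3147598725495486 118.28079713795158
u -0.3337228687846817 c from F [ 609.36401012 -225.09799008] c from B [ 609.05075039 -224.98938611]
oFL [ 569.40810358 -143.32960813]
oBL [ 682.36817288 -182.28268159]
oBR [ 641.57128363 -306.21657105]
oFR [ 529.51530517 -265.74099486]
```

Request:
step_arm --plan "16 -26 7 0 0 0 8.5;16 -26 7 0 0 0 8.5;16 -26 7 0 0 0 8.5;16 -26 7 0 0 0 8.5;16 -26 7 0 0 0 8.5;16 -26 7 0 0 0 8.5;16 -26 7 0 0 0 8.5;16 -26 7 0 0 0 8.5;16 -26 7 0 0 0 8.5;16 -26 7 0 0 0 8.5"

```text
time_s: 7.5
eef_pos: [471.5, 15.9, 306.7]
eef_rot: [-0.702, -0.075, 0.704, -0.075]
contact_force: [-0.5, -0.2, 0.0]
grip_width: 84.7
```

Run:
```python
from h import *
t=snap('wrist','w3.png')
rows([(470.5,16.2,52,.21,8.5,1)],155)
print(get_state()['qpos'].__repr__())
```

```text
t 7.55 pt [470.9  15.7 151.7] F [ 0.4 -1.   0.6] grip 85.2
tool x [-3.2e-03  1.0e-04 -1.0e+00] y [ 2.105e-01 -9.776e-01 -8.000e-04]
1
9.97 -0.06 0.05 0.1 0.2 0 8.5
array([ 0.12787804,  0.29817611, -0.34067542,  2.10192722,  0.14101221,
        0.76585426, -1.65980726])
```

View pics/w3.png

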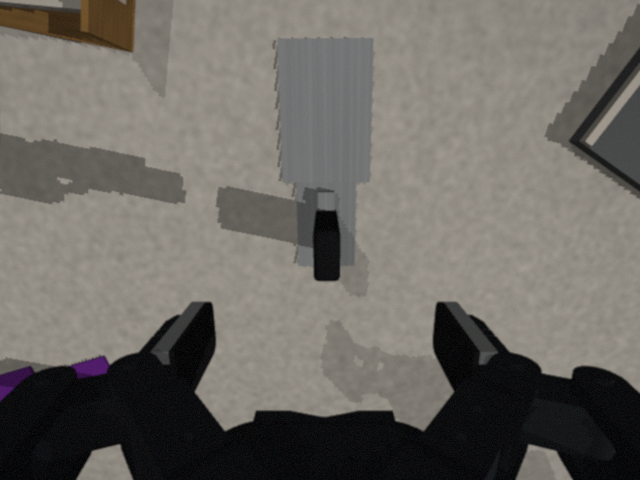

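The steel lifter with the black handle is centred between the fingers: handle at (327,245), blade straight ahead. Next I'll go down and grip it.

Request:
step_arm --plan "5 0 0 0 0.2 0 8.5;8 0 0 0 0.2 0 8.5;10 -0.05 0 0 0.2 0 8.5;10 -0.05 0 0 0.2 0 8.5;10 -0.05 0 0 0.2 0 1;10 -0.05 0 0 0.2 0 1;10 -0.05 0 0 0.2 0 1;10 -0.05 0 0 0.2 0 1;10 -0.05 0 0 0.2 0 1;10 -0.05 0 0 0.2 0 1;10 -0.05 0 0 0.2 0 1;10 -0.05 0 0 0.2 0 1" --grip_force 90

```text
time_s: 8.75
eef_pos: [471.3, 16.1, 207.3]
eef_rot: [0.704, 0.075, -0.703, 0.075]
contact_force: [-0.7, -1.9, 6.7]
grip_width: 15.1
```

Run:
```python
from h import *
rows([(470.5,16.2,122,.21,1,1)],155)
s=get_state();print(s['moment'])
```

```text
t 8.75 pt [471.5  16.2  52.3] F [-0.7 -1.9  6.7] grip 15.1
tool x [ 1.2e-03  6.0e-04 -1.0e+00] y [ 2.104e-01 -9.776e-01 -3.000e-04]
1
-6.97 -0.03 0.07 0.1 -0.1 0 1
[-0.04205496  0.27032269  0.06894465]
```

Run:
```python
from h import *
rows([(470.5,16.2,130,.21,1,1),(413.7,207.5,130,.11,1,1),(413.7,207.5,59,.11,1,1)],155)
```

```text
t 8.75 pt [471.5  16.2  52.3] F [-0.7 -1.9  6.7] grip 15.1
tool x [ 1.2e-03  6.0e-04 -1.0e+00] y [ 2.104e-01 -9.776e-01 -3.000e-04]
3
-7.77 -0.03 0.07 0.1 -0.1 0 1; -7.76 -19.93 1.6 5.8 -0.1 0 1; -0.66 -19.93 1.61 5.8 -0.1 0 1
```

Request:
step_arm --plan "-2.5 0 0 0 0 0 1;-5.5 0 0 0 0 0 1;-7.8 0 0 0 0 0 1;-7.8 -3.5 0.3 1 0 0 1;-7.8 -7.5 0.6 2 0 0 1;-7.8 -11.5 0.9 3 0 0 1;-7.8 -15.5 1.2 4.5 0 0 1;-7.8 -18.5 1.5 5.5 0 0 1;-7.8 -19.9 1.6 5.8 0 0 1;-7.8 -19.9 1.6 5.8 0 0 1;-5 -19.9 1.6 5.8 0 0 1;-2.5 -19.9 1.6 5.8 0 0 1;-0.7 -19.9 1.6 5.8 0 0 1;-0.7 -19.9 1.6 5.8 0 0 1;-0.7 -19.9 1.6 5.8 0 0 1"

```text
time_s: 10.25
eef_pos: [414.0, 206.5, 214.4]
eef_rot: [0.706, 0.039, -0.706, 0.039]
contact_force: [0.1, -0.1, -0.8]
grip_width: 14.9
```

Run:
```python
from h import *
rows([(413.7,207.5,59.3,.11,1,1)],155)
w=snap('wrist','w4.png');s=snap('side','s4.png')
A=cv2.resize(s['image'][210:410,190:440],None,fx=1.6,fy=1.6)
B=cv2.resize(w['image'][0:330,140:540],None,fx=1,fy=1)
can=np.zeros((600,800,3),np.uint8);can[:A.shape[0],:A.shape[1]]=A;can[:B.shape[0],400:]=B
cv2.imwrite('pics/v4.png',can)
np.savez('w4.npz',Rwc=w['Rwc'],o=w['o'],mtx=w['mtx'])
```

```text
t 10.25 pt [414.1 206.5  59.4] F [ 0.1 -0.1 -0.8] grip 14.9
tool x [ 5.e-04 -1.e-04 -1.e+00] y [ 1.095e-01 -9.940e-01  2.000e-04]
1
0.01 -0.1 0.02 -0 -0 -0 1
```

View pics/v4.png

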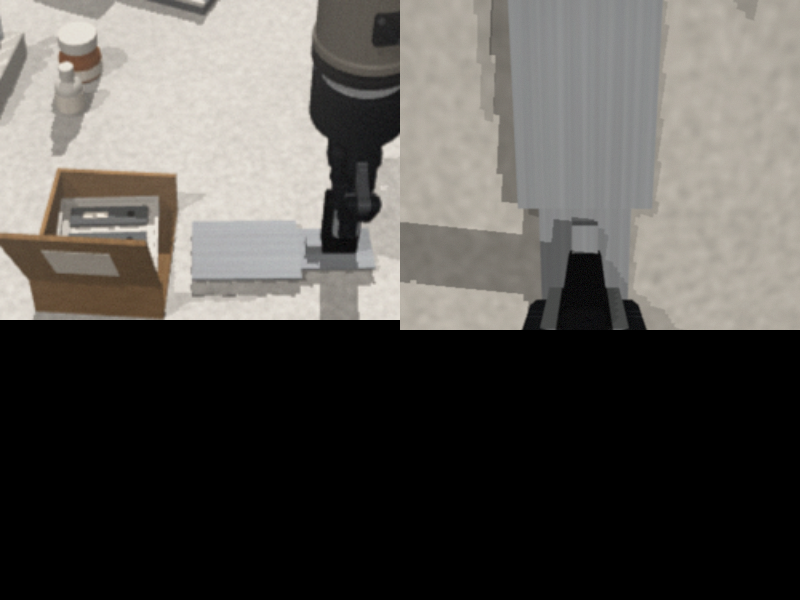

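Request:
step_arm --plan "0 0 -1 0 0 0 1;0 -0.1 -2.5 0 0 0 1;0 -0.1 -4 0 0 0 1;0 -0.1 -5 0 0 0 1;0 -0.1 -6 0 0 0 1;0 -0.1 -7 0 0 0 1;0 -0.1 -7 0 0 0 1"

```text
time_s: 11.05
eef_pos: [485.2, 215.8, 215.7]
eef_rot: [0.707, 0.039, -0.705, 0.038]
contact_force: [0.2, 0.0, -1.6]
grip_width: 14.9
```

Run:
```python
from h import *
print(get_state()['contact_force'])
s=snap('side','s5.png');t=snap('top','t5.png')
A=cv2.resize(s['image'][270:410,190:400],None,fx=3.8,fy=3.8,interpolation=cv2.INTER_CUBIC)
cv2.imwrite('pics/v5.png',A[:, :800])
rows([(534,221,59.3,.11,1,1)],155)
```

```text
[ 0.21463463  0.03899773 -1.64106025]
t 11.15 pt [484.  215.8  60.3] F [-0.6  0.  -1.5] grip 15.0
tool x [ 2.e-03  9.e-04 -1.e+00] y [ 1.097e-01 -9.940e-01 -7.000e-04]
1
0.11 0.02 -5.06 -0 -0.1 0 1
```

View pics/v5.png

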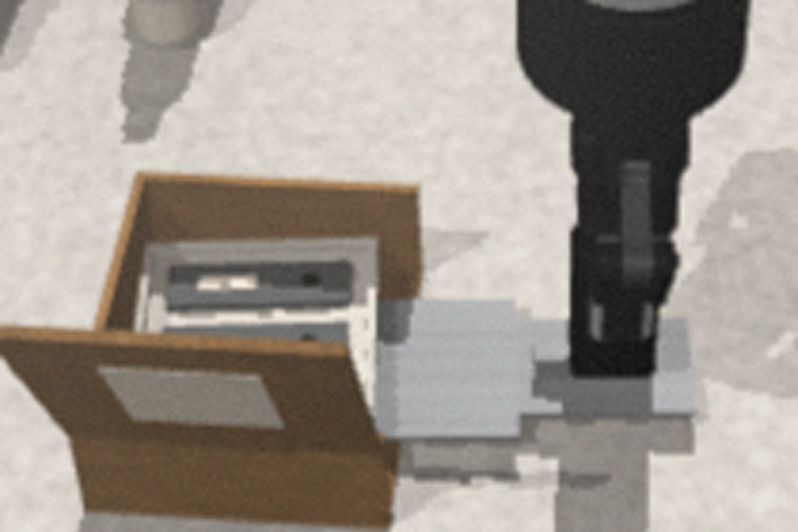

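The blade has gone under the deck without moving the tray, and the force reads only the lifter's weight. I'll push in the remaining distance and start lifting.

Request:
step_arm --plan "0.1 0 -1 0 0 0 1;0.1 0 -2 0 0 0 1;0.1 0 -3 0 0 0 1;0.1 0 -4 0 0 0 1;0.1 0 -5 0 0 0 1;0.1 0 -5 0 0 0 1;0.1 0 -5 0 0 0 1;-0.2 0 -5 0 0 0 1;-0.5 0 -5 0 0 0 1;-0.8 0 -5 0 0 0 1;-1.1 0 -5 0 0 0 1;-1.5 0 -5 0 0 0 1;-1.5 0 -5 0 0 0 1"

```text
time_s: 12.45
eef_pos: [533.2, 221.2, 230.9]
eef_rot: [0.707, 0.039, -0.705, 0.039]
contact_force: [-0.3, 0.6, -3.6]
grip_width: 14.9
```

Run:
```python
from h import *
st=get_state();print(st['contact_force'],st['moment'])
s=snap('side','s6.png');t=snap('top','t6.png')
A=cv2.resize(s['image'][270:410,190:360],None,fx=2.3,fy=2.3,interpolation=cv2.INTER_CUBIC)
B=cv2.resize(t['image'][130:260,180:310],None,fx=3,fy=3,interpolation=cv2.INTER_CUBIC)
can=np.zeros((400,800,3),np.uint8);can[:A.shape[0],:A.shape[1]]=A;can[:B.shape[0],405:405+B.shape[1]]=B
cv2.imwrite('pics/v6.png',can)
rows([(534,221,140,.11,1,1)],155)
```

```text
[-0.33413987  0.59593947 -3.60879004] [-0.00652923  0.24624087  0.00405786]
t 12.55 pt [533.6 221.3  75.5] F [ 0.2  0.8 -3.2] grip 14.8
tool x [ 0.002  0.001 -1.   ] y [ 1.098e-01 -9.940e-01 -7.000e-04]
1
-6.45 0.02 -0.09 0 -0.1 0 1
```

View pics/v6.png

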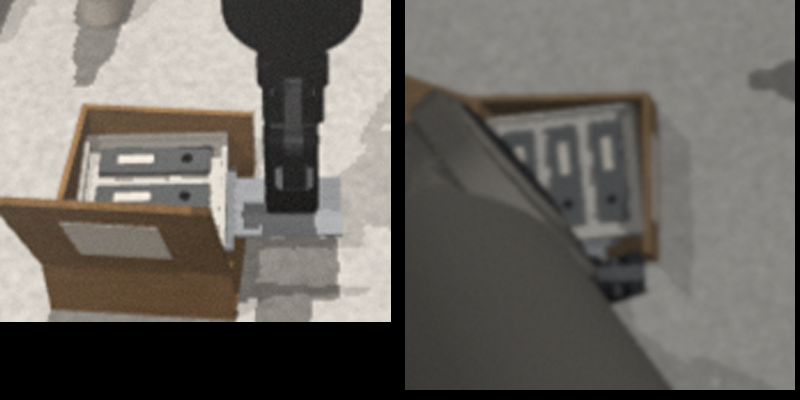

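The tray rides level on the blade, lifted partway, and the force is about 3.3 N, which matches lifter plus tray. Now I'll raise it clear of the walls.

Request:
step_arm --plan "-0.5 0 0 0 0 0 1;-1.2 0 0 0 0 0 1;-2 0 0 0 0 0 1;-3 0 0 0 0 0 1;-4 0 0 0 0 0 1;-5 0 0 0 0 0 1;-6 0 0 0 0 0 1;-6.8 0 0 0 0 0 1;-7 0 0 0 0 0 1;-7 0 0 0 0 0 1"

```text
time_s: 13.55
eef_pos: [533.2, 221.1, 300.9]
eef_rot: [0.707, 0.039, -0.705, 0.038]
contact_force: [-0.2, 0.4, -3.5]
grip_width: 14.9
```

Run:
```python
from h import *
print(get_state()['contact_force'])
rows([(500,15,145,-.11,1,14),(523.9,-195.5,145,-.333,1,14)],155)
```

```text
[-0.19093515  0.36499598 -3.49712879]
t 13.55 pt [533.6 221.3 145.9] F [-0.2  0.4 -3.5] grip 14.9
tool x [ 0.0026  0.0012 -1.    ] y [ 1.097e-01 -9.940e-01 -9.000e-04]
28
0 1.44 0.4 0.9 -0 0 1; 0.01 2.87 0.79 1.8 -0 0 1; 0.01 4.31 1.19 2.7 -0 0 1; 0.02 5.75 1.59 3.6 -0 0 1; 0.02 7.19 1.98 4.5 -0.1 0 1; 0.02 8.62 2.38 5.4 -0.1 0 1; 0.03 10.06 2.78 6.3 -0.1 0 1; 0.03 11.5 3.18 7.2 -0.1 0 1; 0.04 12.94 3.57 8.1 -0.1 0 1; 0.04 14.37 3.97 9 -0.1 0 1; 0.05 15.81 4.37 9.9 -0.1 0.1 1; 0.05 17.25 4.76 10.8 -0.1 0.1 1; 0.05 18.69 5.16 11.7 -0.1 0.1 1; 0.06 20.12 5.56 12.6 -0.1 0.1 1; 0.06 21.64 5.55 13.5 -0.1 0.1 1; 0.05 23.15 5.55 14.4 -0.1 0.1 1; 0.05 24.66 5.54 15.3 -0.1 0.1 1; 0.05 26.18 5.54 16.2 -0.1 0.1 1; 0.05 27.69 5.53 17.2 -0.1 0.1 1; 0.05 29.2 5.53 18.1 -0.1 0.1 1
0.05 30.72 5.52 19 -0.1 0.1 1; 0.05 32.23 5.52 19.9 -0.1 0.1 1; 0.05 33.74 5.51 20.8 -0.1 0.1 1; 0.04 35.26 5.51 21.7 -0.1 0.1 1; 0.04 36.77 5.5 22.6 -0.1 0.1 1; 0.04 38.28 5.5 23.6 -0.1 0.1 1; 0.04 39.79 5.49 24.5 -0.1 0.1 1; 0.04 41.31 5.49 25.4 -0.1 0.1 1
```

Request:
step_arm --plan "0 0.3 0.1 0.2 0 0 1;0 0.9 0.3 0.6 0 0 1;0 1.8 0.5 1.1 0 0 1;0 3 0.8 1.9 0 0 1;0 4.3 1.2 2.7 0 0 1;0 5.7 1.6 3.6 0 0 1;0 7.1 2 4.4 0 0 1;0 8.6 2.4 5.4 0 0 1;0 10.1 2.8 6.3 0 0 1;0 11.5 3.2 7.2 0 0 1;0 13 3.6 8.1 0 0 1;0 14.4 4 9 0 0 1;0 15.8 4.4 9.9 0 0 1;0 17.2 4.8 10.8 0 0 1;0 18.4 5.1 11.5 0 0 1;0 19.3 5.3 12.1 0 0 1;0 19.9 5.5 12.4 0 0 1;0 20.1 5.5 12.6 0 0 1;0 20.1 5.5 12.6 0 0 1;0 20.1 5.5 12.6 0 0 1"

```text
time_s: 15.55
eef_pos: [500.7, 15.9, 300.6]
eef_rot: [0.707, -0.038, -0.705, -0.039]
contact_force: [0.6, -0.4, -3.6]
grip_width: 14.9
```

```bash
cat >> h.py <<'E'
def trayrect(c,cen,z,rad=85,smax=45,vmin=120):
    im=c['image'];m=np.zeros(im.shape[:2],np.uint8)
    hsv=cv2.cvtColor(im,cv2.COLOR_BGR2HSV)
    return hsv
E
python3 - <<'E'
from h import *
print(get_state()['contact_force'])
for n in('top','side','wrist'):
    c=snap(n,n+'7.png');u=proj(c,(583,6,107)).round();print(n,u)
    im=c['image'];x,y=int(u[0]),int(u[1])
    if 0<=y<480: 
        np.set_printoptions(linewidth=250); 
        print(im[max(y-40,0):y+41:8,max(x-48,0):x+49:8].mean(2).astype(int))
rows([(523.9,-195.5,145,-.333,1,14)],155)
E
```

```text
[ 0.60781225 -0.39153525 -3.55379269]
top [343. 201.]
[[130 122  90  89  74  74  88  43  49 110 123 127 131]
 [130 130 131 133 128 120 121 130 115 113 116 128 127]
 [136 134 133 135 120 108 113 131 133 116 128 132 131]
 [128 134 134 136  84 119  75 117  70  75 133 131 132]
 [ 92  93  93 128  77  66  71  74  59  78  90 133 126]
 [ 92  71  78  73  78  79  82  86  58  77  78 135 133]
 [ 90  76  78  83  86  89  89  90  69  72  78 124 129]
 [ 92  75  78  80  75  70  72  74  83  57  84  87 125]
 [ 93  64  77  74  72  69  72  75  81  79  89  91 122]
 [ 95  47  82  84  63  66  71  76  80  83  83  96 125]
 [ 93  26  89  91  58  63  69  72  78  81  81  81 101]]
side [301. 220.]
[[132 199 102 108  92 107 108 105 109 100  87  43  65]
 [200 108 107  87 106 108 105 106 107 109 106  47  57]
 [124 108  85 108 108 103 106 105 106 108  57  41  45]
 [126  80  68 169 135 127 143 187 161  94 190  38  44]
 [126 169 130 174  97 105 108 112 109 211 193  41  48]
 [167 191 198 137 202 221 103 101 123 207 197  42  72]
 [195 185 111 106 118 163 157 112  88  86  97  44  42]
 [187 192 196 147  88  96 110 109 211 
[... 657 characters left out ...]
9 100 102 100  99 101 105 197 200  79]
 [ 99 175 197 128  98 101  62 102 100 101 198 201  81]
 [ 99 200 198 132 100  95  29  36 100 104 199 136  87]]
t 15.7 pt [501.   16.  145.6] F [-0.1 -0.1 -3.7] grip 14.9
tool x [ 0.0027  0.0014 -1.    ] y [-0.1087 -0.9941 -0.0017]
14
0 1.48 -0.33 0.9 -0 0 1; 0 2.96 -0.66 1.8 -0 0 1; 0.01 4.45 -0.99 2.8 -0 0 1; 0.01 5.93 -1.32 3.7 -0 0 1; 0.01 7.41 -1.65 4.6 -0 0 1; 0.01 8.89 -1.98 5.5 -0.1 0 1; 0.02 10.38 -2.31 6.4 -0.1 0.1 1; 0.02 11.86 -2.64 7.3 -0.1 0.1 1; 0.02 13.34 -2.97 8.3 -0.1 0.1 1; 0.02 14.82 -3.3 9.2 -0.1 0.1 1; 0.03 16.31 -3.63 10.1 -0.1 0.1 1; 0.03 17.79 -3.96 11 -0.1 0.1 1; 0.03 19.27 -4.29 11.9 -0.1 0.1 1; 0.03 20.75 -4.62 12.8 -0.1 0.1 1
```

Run:
```python
from h import *
s=get_state();w=snap('wrist')
R0=R.from_quat(s['eef_rot']);g=np.array(s['eef_pos'])+R0.apply([155,0,0]);z=g[2]-52.3+7.5
fw=-R0.apply([0,0,1]);fw[2]=0;lf=np.array([-fw[1],fw[0],0])
im=w['image'];hsv=cv2.cvtColor(im,cv2.COLOR_BGR2HSV)
m=((im.mean(2)>155)&(hsv[...,1]<60)).astype(np.uint8);m[300:]=0
m=cv2.morphologyEx(m,cv2.MORPH_CLOSE,np.ones((5,5)))
n,lab,st,_=cv2.connectedComponentsWithStats(m)
k=1+np.argmax(st[1:,4]);print(st[k])
c=max(cv2.findContours((lab==k).astype(np.uint8),0,1)[0],key=cv2.contourArea)
q=cv2.approxPolyDP(cv2.convexHull(c),6,True)[:,0]
for p in q:
    P=onz(w,p,z)-g;print(p,'fwd %.1f left %.1f'%(P@fw,P@lf))
```

```text
[   18     0   622   300 83768]
[639 139] fwd 68.3 left -139.9
[639 299] fwd -8.6 left -157.7
[ 18 299] fwd -9.0 left 152.6
[56  0] fwd 122.2 left 107.9
[547   0] fwd 122.3 left -90.4
```

Run:
```python
import cv2,numpy as np
im=cv2.imread('pics/wrist7.png');np.set_printoptions(linewidth=280)
g=im.mean(2).astype(int)
print('row20',g[20,40:600:6]);print('row100',g[100,40:600:6]);print('row170',g[170,40:600:6])
print('col270..',g[140:300:4,270]);print('col400',g[140:300:4,400])
```

```text
row20 [ 78  78  77  88 153 153 158 178 183 180 175 177 183 182 174 181 181 177 182 178 183 179 176 184 188 188 179 199 155 171 128  91  99 100  98  98 101 100 100 100 169 196 198 135 101 101 100 102  99 100 101 100 126 198 197 134  69 101  98  99 100 100 100  97  97 190 134 109 196
 184 179 176 175 182 182 174 177 179 178 176 177 173 180 173 122 117 119 112 113  50  45  87 191 174]
row100 [ 77 165 159 154 159 158  80  88 156 101 101 102  97 127 125 124 121 129 129 128 127 130 125 128 126 126 128 124 197 175 172 136  88 100 100 100  99  99 100 101  95 199 198 167  94 100 100 101 100 103 100 101 151 200 198 134  97 100  98  98  98  98 100  98 174 134 123 199 192
 170 156 161 175 174 186 181 181 180 180 150 120 124 126 125  68  41  90 198 160  98  98  99  99  98]
row170 [ 70  82 106  82  80  79  82  83  81  89  93 102 102 104 101 104 111 131 129 126 130 128 130 128 130 126 124 129 130 186 174 173 137  93 100 101  98  99 101  99 101 173 198 198 105  98  97  99  97 100 100  99 174 198 167 131  99 100 100 100  98 100  99 118 134 137 188 177 165
 165 163 168 167 188 185 185 186 184 193 179 179 180 177 180 176 173 183 180 179 187 182 179 174 183]
col270.. [101  99 100  99  99 101  99  98  98  97 159 199 198 189 198 197 130 167 189 197 196 190 186 186 187 187 190 184 182 180 186 193 183 181 185 185 188 186 185 196]
col400 [ 27  29  35  98  99 101  98  98 101  82 200 198 199 142 201 183 159 156 160 159 166 168 165 160 162 161 163 157 157 160 162 158 156 156 159 154 153 158 161 168]
```

Run:
```python
from h import *
im=cv2.imread('pics/wrist7.png');g0=im.mean(2).astype(int);np.set_printoptions(linewidth=280)
for r in(60,130):print(r,g0[r,192:226:2],g0[r,420:460:2])
s=get_state();w=snap('wrist')
R0=R.from_quat(s['eef_rot']);g=np.array(s['eef_pos'])+R0.apply([155,0,0]);z=g[2]-52.3+7.5
fw=-R0.apply([0,0,1]);fw[2]=0;lf=np.array([-fw[1],fw[0],0])
for p in[(201,20),(207,100),(212,170),(450,20),(446,100),(441,170),(270,203),(400,203)]:
    P=onz(w,p,z)-g;print(p,'fwd %.1f left %.1f'%(P@fw,P@lf))
```

```text
60 [129 130 129 129 128 131 186 199 199 187 145 158 170 173 174 198 171] [ 98 100 100 115 115 133 135 133 133 132  95 121 195 196 199 191 183 186 186 187]
130 [125 122 123 126 129 131 129 128 126 179 200 199 189 147 162 172 172] [103 129 135 134 133 135 135 123  89 167 201 199 195 165 162 167 168 164 163 160]
(201, 20) fwd 115.0 left 49.9
(207, 100) fwd 84.4 left 50.1
(212, 170) fwd 54.6 left 50.4
(450, 20) fwd 115.1 left -51.9
(446, 100) fwd 84.4 left -53.0
(441, 170) fwd 54.7 left -53.4
(270, 203) fwd 39.6 left 24.6
(400, 203) fwd 39.6 left -35.7
```

Request:
step_arm --plan "0 0.3 -0.1 0.2 0 0 1;0 0.9 -0.2 0.6 0 0 1;0 1.8 -0.4 1.1 0 0 1;0 3 -0.7 1.9 0 0 1;0 4.3 -1 2.7 0 0 1;0 5.7 -1.3 3.5 0 0 1;0 7.2 -1.6 4.4 0 0 1;0 8.7 -1.9 5.4 0 0 1;0 10.2 -2.3 6.3 0 0 1;0 11.7 -2.6 7.2 0 0 1;0 13.2 -2.9 8.1 0 0 1;0 14.7 -3.3 9.1 0 0 1;0 16.1 -3.6 10 0 0 1;0 17.5 -3.9 10.8 0 0 1;0 18.8 -4.2 11.6 0 0 1;0 19.8 -4.4 12.2 0 0 1;0 20.4 -4.5 12.6 0 0 1;0 20.65 -4.6 12.8 0 0 1;0 20.65 -4.6 12.8 0 0 1;0 20.65 -4.6 12.8 0 0 1"

```text
time_s: 17.8
eef_pos: [523.8, -194.0, 300.3]
eef_rot: [0.698, -0.116, -0.697, -0.117]
contact_force: [-0.6, -0.1, -3.8]
grip_width: 14.9
```

Run:
```python
from h import *
w=snap('wrist','w8.png');st=get_state()
rows([(523.6,-194.6,76,-.333,1,1),(523.6,-194.6,68,-.333,1,1)],155)
s=snap('side','s8.png');t=snap('top','t8.png')
A=cv2.resize(s['image'][130:300,190:400],None,fx=1.9,fy=1.9,interpolation=cv2.INTER_CUBIC)
B=w['image'][0:330,120:520]
can=np.zeros((600,800,3),np.uint8);can[:A.shape[0],:A.shape[1]]=A;can[:B.shape[0],400:]=B
C=cv2.resize(t['image'][130:260,400:530],None,fx=2.07,fy=2.07);can[330:330+C.shape[0],:C.shape[1]]=C[:270]
cv2.imwrite('pics/v8.png',can)
# predicted stage rim pixels in wrist
S=np.array([609,-225.]);u=np.array([np.cos(-.333),np.sin(-.333)]);v=np.array([-u[1],u[0]])
for n,a,b in(('FLin',-63,60),('FRin',-63,-60),('FL mid',-20,60),('FR mid',-20,-60)):print(n,proj(w,[*(S+a*u+b*v),18]).round())
```

```text
t 17.85 pt [ 524.2 -193.6  145.3] F [ 0.5 -0.2 -3.5] grip 15.2
tool x [ 0.0025  0.0017 -1.    ] y [-0.3255 -0.9455 -0.0025]
2
6.93 0.09 0.01 0.1 -0.1 0.1 1; 7.73 0.09 0.01 0.1 -0.1 0.1 1
FLin [239. 200.]
FRin [413. 201.]
FL mid [235. 135.]
FR mid [418. 136.]
```

Request:
step_arm --plan "0.7 0 0 0 0 0 1;1.6 0.1 0 0 0 0 1;2.6 0.1 0 0 0 0 1;3.6 0.1 0 0 0 0 1;4.5 0.1 0 0 0 0 1;5.3 0.1 0 0 0 0 1;5.9 0.1 0 0 0 0 1;6.3 0.1 0 0 0 0 1;6.5 0.1 0 0 0 0 1;6.7 0.1 0 0 0 0 1;6.8 0.1 0 0 0 0 1;6.9 0.1 0 0 0 0 1;6.9 0.1 0 0 0 0 1"

```text
time_s: 19.25
eef_pos: [523.7, -194.9, 231.5]
eef_rot: [0.698, -0.116, -0.697, -0.117]
contact_force: [-0.8, -1.2, -3.7]
grip_width: 15.6
```

Run:
```python
from h import *
w=snap('wrist','w9.png');s=snap('side','s9.png');t=snap('top','t9.png')
print(get_state()['contact_force'],get_state()['moment'])
rows([(523.6,-194.6,68,-.333,1,1)],155)
S=np.array([609,-225.]);u=np.array([np.cos(-.333),np.sin(-.333)]);v=np.array([-u[1],u[0]])
for n,a,b,z in(('FLin',-63,60,18),('FRin',-63,-60,18),('FL mid',-20,60,18),('FR mid',-20,-60,18),('Fc',-63,0,12)):print(n,proj(w,[*(S+a*u+b*v),z]).round())
np.set_printoptions(linewidth=280);g=w['image'].mean(2).astype(int)
for r in(60,130,180):print(r,g[r,180:260:3],'|',g[r,410:490:3])
print(g[180:240:3,270],g[180:240:3,400])
```

```text
[ 0.11855119 -0.01913188 -3.7462356 ] [ 0.102121    0.175416   -0.03683492]
t 19.4 pt [ 524.1 -194.7   76.5] F [ 0.1 -0.  -3.7] grip 15.4
tool x [ 0.0028  0.0014 -1.    ] y [-0.3256 -0.9455 -0.0023]
1
0.85 -0.02 0.02 0.1 -0.1 0.1 1
FLin [207. 223.]
FRin [443. 223.]
FL mid [200. 135.]
FR mid [451. 135.]
Fc [325. 220.]
60 [137 138 138 135  78  64  55  68 181 202 190 147 175 176 200 187 109  98 101  98 101  99 193 220 217 206 212] | [ 99  99 100  99 101 152 178 136 136 135  97 174 200 194  66  84 172 198 198 201 180 169 170 190 189 191 192]
130 [120 126 139 138 138 135  79  60  55  53 172 202 188 145 173 178 201 166  94  99 100 101 101 100 101 100 100] | [103  99 102 100 147 131 137 135 122 120 201 202  84  92 175 180 201 201 171 166 178 188 191 194 193 187 182]
180 [124 127 127 160 137 136 136 109  73  56  54  89 200 203 145 174 175 162 137 169 149 164 127 138 146 182 170] | [194 194 201 160 137 135 137 117 147 202 194  77 150 176 179 201 182 161 169 185 186 183 183 183 183 183 187]
[167 200 200 202 196 181 203 174  88 145  68  67  67 101 115 122 122 122 126 127] [187 201 202 202 152 201 202 107  85  87  85  99 100 104 109 161 192 193 193 192]
```

Request:
step_arm --plan "0.1 0 0 0 0 0 1;0.2 0 0 0 0 0 1;0.3 0 0 0 0 0 1;0.4 0 0 0 0 0 1;0.5 0 0 0 0 0 1;0.6 0 0 0 0 0 1;0.7 0 0 0 0 0 1;0.8 0 0 0 0 0 1;0.8 0 0 0 0 0 1"

```text
time_s: 20.3
eef_pos: [523.7, -194.9, 223.4]
eef_rot: [0.698, -0.116, -0.697, -0.117]
contact_force: [1.0, 0.3, -1.2]
grip_width: 14.8
```

Run:
```python
from h import *
print(get_state()['contact_force'],get_state()['moment'])
u=np.array([np.cos(-.333),np.sin(-.333)]);p=np.array([523.9,-194.6])
rows([(*(p-125*u),68.5,-.333,1,1)],155)
```

```text
[ 0.97714182  0.32660511 -1.15524177] [0.03393896 0.01374227 0.00304779]
t 20.3 pt [ 524.1 -194.6   68.4] F [ 1.   0.3 -1.2] grip 14.8
tool x [ 0.0026  0.0015 -1.    ] y [-0.3256 -0.9455 -0.0023]
1
-0.04 -0.05 12.49 0.1 -0.1 0.1 1
```

Request:
step_arm --plan "0 0 0.3 0 0 0 1;0 0 1 0 0 0 1;0 0 2 0 0 0 1;0 0 3.3 0 0 0 1;0 0 4.6 0 0 0 1;0 0 5.9 0 0 0 1;0 0 7.2 0 0 0 1;0 0 8.5 0 0 0 1;0 0 9.8 0 0 0 1;0 0 11 0 0 0 1;0 0 12 0 0 0 1;0 0 12.5 0 0 0 1;0 0 12.5 0 0 0 1"

```text
time_s: 21.6
eef_pos: [404.9, -154.0, 223.2]
eef_rot: [0.698, -0.116, -0.697, -0.117]
contact_force: [-0.6, -0.0, -2.2]
grip_width: 15.2
```

Run:
```python
from h import *
print(get_state()['contact_force'])
rows([(406,-153.7,52.5,-.333,1,1)],155)
w=snap('wrist','w10.png');s=snap('side','s10.png');t=snap('top','t10.png')
g=t['image']
# tray corners in top view: deck top z=29
S=np.array([609,-225.]);u=np.array([np.cos(-.333),np.sin(-.333)]);v=np.array([-u[1],u[0]])
im=w['image'];m=(im.mean(2)>150).astype(np.uint8)
for n,a,b,z in(('tFL',-51,50,29),('tFR',-51,-50,29),('tBL',39,50,29)):print(n,proj(w,[*(S+a*u+b*v),z]).round(),proj(t,[*(S+a*u+b*v),z]).round(),proj(s,[*(S+a*u+b*v),z]).round())
```

```text
[-0.58525146 -0.02069491 -2.18003535]
t 21.6 pt [ 405.3 -153.8   68.2] F [-0.6 -0.  -2.2] grip 15.2
tool x [ 0.0022  0.0015 -1.    ] y [-0.3255 -0.9455 -0.0022]
1
1.57 -0.06 -0.09 0.1 -0.1 0.1 1
tFL [ 186. -142.] [424. 210.] [317. 201.]
tFR [ 465. -141.] [471. 227.] [337. 176.]
tBL [ 155. -526.] [438. 169.] [276. 191.]
```

Request:
step_arm --plan "0.4 0 0 0 0 0 1;0.8 0 0 0 0 0 1;1.1 0 0 0 0 0 1;1.3 0 0 0 0 0 1;1.45 0 0 0 0 0 1;1.55 0 0 0 0 0 1;1.6 0 0 0 0 0 1;1.6 0 0 0 0 0 1"

```text
time_s: 22.55
eef_pos: [406.2, -154.3, 207.4]
eef_rot: [0.699, -0.116, -0.696, -0.117]
contact_force: [0.3, 0.2, -1.1]
grip_width: 14.8
```

Request:
step_arm --plan "0 0 0 0 0 0 4;0 0 0 0 0 0 8;0 0 0 0 0 0 8.5;0 0 0 0 0 0 8.5;0 0 0 0 0 0 8.5;0 0 0 0 0 0 8.5;-2 0 0 0 0 0 8.5;-5 0 0 0 0 0 8.5;-9 0 0 0 0 0 8.5;-14 0 0 0 0 0 8.5;-19 0 0 0 0 0 8.5;-24 0 0 0 0 0 8.5;-24 0 -5 0 0 0 8.5;-24 10 -10 0 0 0 8.5;-24 10 -10 0 0 0 8.5;-24 10 -10 0 0 0 8.5;-24 10 -10 0 0 0 8.5"

```text
time_s: 24.25
eef_pos: [466.8, -283.8, 446.8]
eef_rot: [0.698, -0.118, -0.696, -0.119]
contact_force: [-0.2, 0.4, -0.2]
grip_width: 85.1
```

Run:
```python
from h import *
w=snap('wrist','w11.png');s=snap('side','s11.png');t=snap('top','t11.png')
print(get_state()['time_s'],get_state()['eef_pos'])
A=cv2.resize(s['image'][140:400,190:460],None,fx=1.48,fy=1.48,interpolation=cv2.INTER_CUBIC)
B=cv2.resize(t['image'][120:290,400:530],None,fx=3,fy=3,interpolation=cv2.INTER_CUBIC)
C=cv2.resize(w['image'],None,fx=.62,fy=.62)[:215]
can=np.zeros((600,800,3),np.uint8);can[:A.shape[0],:A.shape[1]]=A[:, :400];can[:B.shape[0],405:405+B.shape[1]]=B;can[385:600,:397]=C
cv2.imwrite('pics/v11.png',can)
```

```text
24.4 [ 467.44449222 -279.86622931  447.17645283]
```

View pics/v11.png

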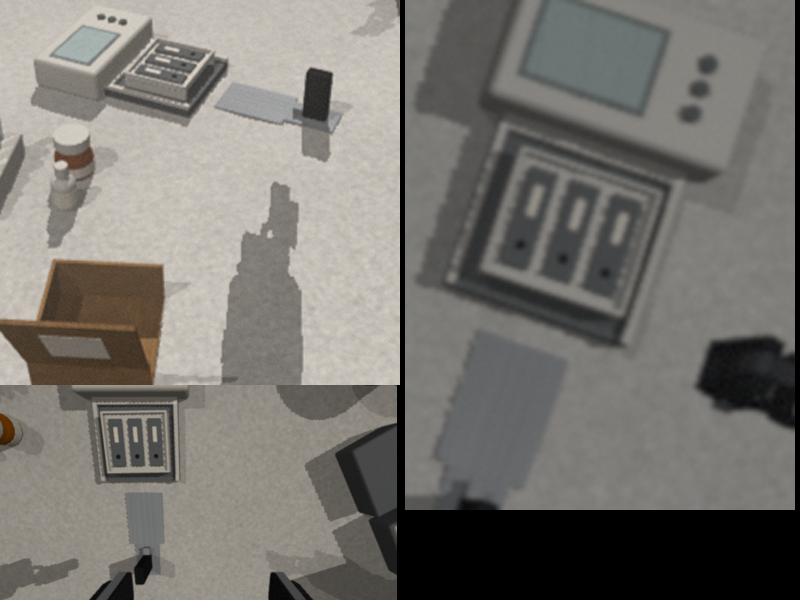

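Run:
```python
from h import *
w=snap('wrist');np.set_printoptions(linewidth=280)
S=np.array([609,-225.]);u=np.array([np.cos(-.333),np.sin(-.333)]);v=np.array([-u[1],u[0]])
im=w['image'].mean(2).astype(np.uint8)
def line(fix,axis,z,rng):
    out=[]
    for k in rng:
        P=S+(fix*u+k*v if axis=='y' else k*u+fix*v);q=proj(w,[*P,z]);out.append(int(cv2.getRectSubPix(im,(1,1),(float(q[0]),float(q[1])))[0,0]))
    return out
for z in(18,29):
  for fx in(-35,25): print('z',z,'x',fx,'y 70..40',line(fx,'y',z,range(70,38,-2)),'y -40..-70',line(fx,'y',z,range(-40,-72,-2)))
  for fy in(-20,20): print('z',z,'y',fy,'x -70..-36',line(fy,'x',z,range(-70,-36,2)),'x 30..60',line(fy,'x',z,range(30,62,2)))
```

```text
z 18 x -35 y 70..40 [89, 100, 122, 103, 94, 62, 42, 79, 142, 126, 120, 136, 139, 88, 75, 72] y -40..-70 [107, 126, 106, 129, 147, 116, 78, 42, 41, 55, 125, 152, 148, 101, 120, 125]
z 18 x 25 y 70..40 [93, 103, 134, 105, 95, 58, 47, 117, 145, 116, 127, 136, 101, 73, 75, 74] y -40..-70 [110, 105, 111, 143, 137, 103, 66, 45, 41, 59, 128, 152, 147, 106, 121, 124]
z 18 y -20 x -70..-36 [144, 147, 131, 79, 76, 74, 74, 64, 42, 37, 47, 134, 152, 152, 152, 143, 78] x 30..60 [74, 75, 94, 151, 151, 105, 98, 152, 97, 75, 68, 45, 95, 140, 101, 82]
z 18 y 20 x -70..-36 [135, 136, 116, 74, 74, 74, 72, 47, 39, 36, 57, 143, 152, 150, 152, 143, 147] x 30..60 [145, 150, 151, 150, 131, 87, 120, 150, 85, 73, 67, 43, 98, 142, 88, 82]
z 29 x -35 y 70..40 [90, 89, 90, 94, 121, 106, 98, 66, 42, 69, 141, 129, 120, 136, 136, 85] y -40..-70 [76, 117, 120, 105, 141, 139, 106, 58, 42, 40, 89, 144, 153, 121, 108, 125]
z 29 x 25 y 70..40 [93, 92, 95, 97, 119, 103, 99, 68, 42, 106, 147, 115, 128, 112, 98, 75] y -40..-70 [81, 99, 103, 119, 150, 125, 90, 66, 52, 42, 90, 148, 153, 120, 106, 126]
z 29 y -20 x -70..-36 [143, 142, 139, 97, 73, 73, 73, 65, 46, 38, 46, 132, 152, 151, 152, 147, 97] x 30..60 [82, 116, 153, 138, 84, 112, 146, 81, 74, 53, 47, 124, 114, 84, 81, 81]
z 29 y 20 x -70..-36 [133, 135, 130, 87, 74, 76, 73, 55, 38, 37, 55, 141, 151, 152, 152, 146, 85] x 30..60 [106, 143, 151, 130, 79, 135, 131, 74, 74, 46, 51, 129, 113, 84, 81, 80]
```

```bash
python3 -c "
from workcell import *
print(finish_job())"
```

```text
the job is handed in; nothing more can be done
None
```

The job is done and handed in at about 24.5 s of the 72 s allowed; the hand-in itself reports no verdict.

**What I did:** I pushed the flap open past upright with the closed fingers. I then gripped the steel lifter by its black handle, slid the blade under the tray and lifted the tray straight up out of the carton. I lowered the tray gently into the stage rim, drew the lifter out and laid it on the bench.

**Last checks:**
- **Tray:** the final wrist-camera check put it about 4 mm in front of the stage centre and within 1 mm sideways. It sat square to the rim and looked flat.
- **Lifter:** it lies flat on the bench, in front of the stage and clear of it. Flatness here is by eye and from the lowering height.
- **Flap:** the final picture shows it leaning outward past upright. I judged this by eye and did not measure the angle.
- **Small things:** the jar and dropper looked undisturbed in the final picture, but I did not measure their positions. The rack was barely in that picture. The arm never went near any of them.
- **Robot:** the gripper is open and about 240 mm above everything it had handled, touching nothing.

**Disagreements:** in the first measurement the lifter's handle top came out at about 78 mm against the stated 72 mm. The first colour mask of the tray was spoiled by the carton floor, so I used its clean corners instead. Neither affected the result.

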